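# Select the middle cell of the spectrophotometer and clamp its lid

## Task

Make the spectrophotometer ready to read the sample in its middle cell: push the red-knobbed changer rod, which is pulled all the way out, in to its middle click position (not fully in), and flip the orange clamp lever over, past its dead centre, so that it snaps down flat across the compartment lid. Leave the test-tube rack, the tip box and the wash bottle where they are, and let go of everything at the end.

Things in the scene. Friction and masses are not known exactly. Their poses are not given: they have to be found in the camera images.
- spectro: Bench spectrophotometer, fixed, front towards the robot. Origin: on the bench under the centre of its dark sample compartment (150 mm in x, 180 in y; top of its shut blue lid at 112 mm). x: front to back (the way the rod is pushed), y: to the left seen from the front, z up. Behind: white main housing, x 75 to 255, y -180 to 180, 145 mm high.
- knob_face (a point): Centre of the front end face of the rod's red knob; its x axis is the push direction. Knob: level cylinder 34 mm across, 25 long, its axis 70 mm above the bench, on a bare rod 12 mm across that leaves the compartment's front face (in a 26 mm bushing 8 mm long) on its centre line. Face to compartment front: 80 mm with the rod out, 60 at the middle click, 40 fully in.
- changer_rod (a joint): Travel of the rod in m: 0 = fully out (it starts here), 0.020 = middle click, 0.040 = fully in; each is a stable click. Moving it from one click to the next takes up to 8 N for the first half of the way (10 mm); from there it draws itself on to the next click and settles within about 1 mm. It can be pulled back likewise.
- lever_pivot (a point): Pivot of the clamp lever, at the left edge of the compartment, at (-10, 95, 125) mm in the spectrophotometer's frame. The pivot's axis is the spectrophotometer's x axis.
- paddle (a point): Centre of the orange paddle on the clamp lever, 102.5 mm from the pivot; moves with it. Plate 50 mm wide (along the pivot axis), 45 long (along the lever), 10 thick; the lever reaches 125 mm. Open: stands up, leaning 19 degrees outwards (to the spectrophotometer's +y). Clamped: flat over the lid, pointing to its -y, upper face 130 mm above the bench.
- clamp_lever (a joint): Angle of the clamp lever in rad, turning about the spectrophotometer's +x axis: 0 = open (here it starts), 1.9 = clamped, flat over the lid. A spring holds it open up to the dead centre at about 1.15, and from there on throws it shut and holds it shut. Pushing it over takes 4 to 6 N at the paddle.
- tube_rack: Bystander: loose steel wire rack with capped test tubes, 80 by 200 mm, 118 mm high over the tubes; origin under its centre, long side along its y.
- tip_box: Bystander: loose pipette-tip box, white and blue with a clear cover, 85 by 120 mm, 86 mm high; origin under its centre.
- wash_bottle: Bystander: loose white plastic bottle with a red cap, 68 mm across, 150 mm high; origin under its centre.

How it is judged:
By the outcome, as a careful person would: the job done as asked, in the order asked, and still so for the second after the job is handed in, with the robot touching nothing.
It also fails if it takes over 48 s, if anything falls off the work surface, if the arm or the gripper's body presses on something with over 40 N, if the wrist force passes 120 N, or if a joint passes its speed limit or range.

## Robot

A 6-joint arm with a two-finger parallel gripper is mounted at the origin on the work surface. World frame = base frame: x ahead of the robot, y to its left, z up, the work surface at z = 0. Lengths are in m, angles in rad, forces in N, time in s.
With the tool pointing down it reaches from about 0.375 to 0.975 m from the base axis. Payload 3.8 kg.
Tool frame: the origin (TCP) lies midway between the tips of the shut fingers; the grasp point (between the pads) lies 19 mm behind it; x points along the fingers, y is the direction in which the jaws open and shut, and the axes are right-handed (so a half turn about x gives the same grasp; the last joint's range is limited). The gripper opens to 88 mm and grips with 3 to 60 N. Pads are 18 mm wide; open, the fingers measure 123 mm over their backs; the gripper's body (75 mm by 187 mm) begins 45 mm behind the grasp point.
Start: joints at [1.15, 0.264, 1.604, -0, 1.274, -0.037], TCP at [0.253, 0.626, 0.239] pointing down, gripper open.
Joint ranges: [-2.63, 2.63], [-0.94, 2.18], [0.31, 2.57], [-1.31, 4.45], [0, 2.66], [-2.55, 2.55]. Speed limits (rad/s): [2.57, 2.57, 3.14, 3.14, 3.14, 3.14].

## Interface

Orientations are given as a rotation vector (axis times angle).
In Python, from cell import manip, inverse_kinematics, cams, order gives the robot as it stands. Calls block until the motion is done:
- manip.move_pose(position, orientation): joint-space move of the TCP to a pose.
- manip.move_linear(position, rate=0.15, rot=None): straight line of the TCP; rot=None keeps the orientation; rate is the mean speed in m/s.
- manip.set_joints(angles): joint-space move.
- manip.set_gripper(opening, force=None): finger opening in m; force is the grip in N (None keeps the last); returns when the fingers have stopped.
- manip.dwell(seconds).
- inverse_kinematics(position, orientation): joint angles nearest the present ones, or None.
- manip.state(): the state.
- cams.capture(name): name is "scene" or "top" or "wrist"; returns a dict with "image" (384x512x3 uint8, blue, green, red), "z_map" (384x512 float32, m along the optical axis (not along the pixel's ray), 0 where there is no reading), "intrinsics" (3x3 intrinsics, pixels), "position" and "orientation" of the camera in the world; the wrist camera has in their place "T_tool_cam" (4x4, takes a point from camera to tool coordinates, whose origin is the TCP and whose axes are the tool frame's). Camera axes: x right, y down, z forward; pixel columns grow to the right and rows downward; lengths in m; the calibration is good to about 2 mm. The wrist camera is an equidistant fisheye: a pixel r from the principal point sees the ray r / f radians off the axis. A picture is of the moment at which its call begins: read the wrist's pose just before it.
A pose or a line that the arm cannot do raises manip.IKError and nothing moves.
- order.close_job(): hands the job in, once; it reports no verdict.
The state is a dict: "clock": time; "joint_pos": joint angles; "joint_velocities": joint speeds; "tau": joint torques, N m; "tool_pos": TCP position; "tcp_rot": TCP orientation; "contact_force": force on the tool from outside, world axes, zero at the start; "moment": the same for the moment, N m; "gripper_width": finger opening in m.
Only numpy, scipy, OpenCV 4.12 (cv2) and the standard library are available. Lean on these libraries where they do the work, as an engineer would, in place of code of your own. Each camera call takes 0.05 s, during which the arm holds its last target. There are 200 camera calls.

## Working session

There is one attempt and no reset: what is moved stays moved. The work goes in short steps, each a Python script; the robot and the scene stay as the last script left them, time stands still between calls to the robot, and variables do not carry over. Pictures are saved under pics/ and viewed, about 8 in all and at most 12, crops included, and the job is handed in when it is done.

```bash
mkdir -p pics; ls; python3 - <<'E'
from cell import manip,cams
import cv2,numpy as np,pickle
d={}
for n in("scene","top"):
    c=cams.capture(n);d[n]=c
    cv2.imwrite(f"pics/{n}0.png",c["image"]); print(n,c["position"],c["orientation"],c["intrinsics"])
pickle.dump(d,open("d0.pkl","wb"))
cv2.imwrite("pics/both0.png",np.vstack([cv2.resize(d[n]["image"],(400,300)) for n in d]))
s=manip.state();print(s["clock"],s["tool_pos"],s["tcp_rot"],s["contact_force"])
E
```

```text
pics
scene [1.53991478 0.42585969 1.01516591] [-1.33464748 -2.03560505  0.99637428] [[464.5754625    0.         262.50286853]
 [  0.         464.5754625  191.40416264]
 [  0.           0.           1.        ]]
top [2.70558690e-01 1.36734856e-03 1.57174594e+00] [-2.17385035  2.16037455 -0.13530188] [[471.22487636   0.         259.38142466]
 [  0.         471.22487636 191.02169574]
 [  0.           0.           1.        ]]
0.1 [0.25248256 0.62531029 0.23751433] [ 0.29959414  1.55021968 -0.3026807 ] [ 0.36064458 -0.42342852 -0.20195062]
```

View pics/scene0.png

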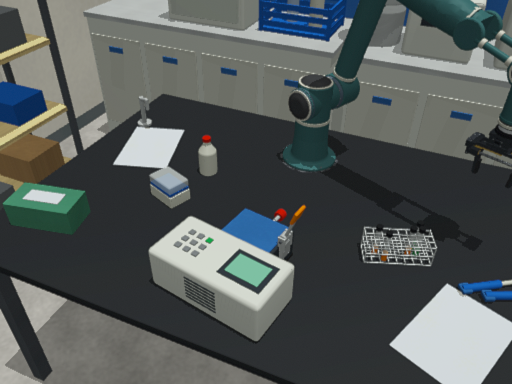

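View pics/top0.png

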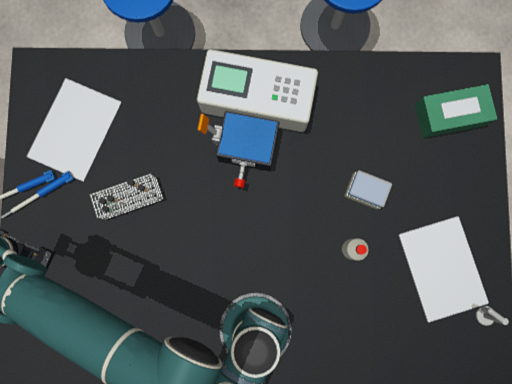

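The top view shows the spectrophotometer with its lid at about (248,139), the red knob at (240,183) and the orange lever at (204,123). The rack is at (127,197), the tip box at (369,189) and the bottle at (356,249), all well clear. I'll get the pose by segmenting colour with depth.

```bash
cat >h.py <<'E'
import numpy as np,cv2
from scipy.spatial.transform import Rotation as R
def cloud(c):
    K=c["intrinsics"];z=c["z_map"];v,u=np.mgrid[:z.shape[0],:z.shape[1]]
    P=np.stack([(u-K[0,2])/K[0,0]*z,(v-K[1,2])/K[1,1]*z,z],-1)
    return P@R.from_rotvec(c["orientation"]).as_matrix().T+c["position"]
E
python3 - <<'E'
from h import *;import pickle
d=pickle.load(open("d0.pkl","rb"))
for n,c in d.items():
    P=cloud(c);h=cv2.cvtColor(c["image"],cv2.COLOR_BGR2HSV);ok=c["z_map"]>0
    near=ok&(np.hypot(P[...,0]-.65,P[...,1]-.05)<.4)&(P[...,2]>.03)
    H,S,V=h[...,0],h[...,1],h[...,2]
    for nm,m in dict(lid=(H>100)&(H<125)&(S>150)&(P[...,2]>.10)&(P[...,2]<.125),top=(P[...,2]>.135)&(P[...,2]<.155)&(P[...,0]>.55)).items():
        q=P[near&m]; 
        if len(q)<10: continue
        r=cv2.minAreaRect(q[:,:2].astype(np.float32)*1000);print(n,nm,len(q),r,q[:,2].mean())
    for nm,m in dict(red=((H<6)|(H>174))&(S>150),orange=(H>8)&(H<22)&(S>150)).items():
        q=P[near&m]; vv,uu=np.where(near&m)
        print(n,nm,len(q),q.mean(0),q.min(0),q.max(0),uu.mean(),vv.mean())
    t=ok&(P[...,2]>.03)&(P[...,0]>.25)
E
```

```text
scene lid 1473 ((606.4613647460938, 25.647537231445312), (171.46920776367188, 124.7336196899414), 80.42195129394531) 0.11174272569035804
scene top 6445 ((723.6467895507812, 7.1454010009765625), (356.4375915527344, 286.5323791503906), 80.07337188720703) 0.14073459426950893
scene red 84 [0.47759037 0.0568477  0.0782059 ] [0.46009709 0.03540887 0.05648334] [0.48961665 0.07247276 0.09108254] 280.5833333333333 213.95238095238096
scene orange 114 [0.63342686 0.15986356 0.22909106] [0.45912447 0.14166127 0.03059604] [0.65258344 0.36277794 0.2464445 ] 297.9824561403509 214.8859649122807
top lid 2139 ((611.1656494140625, 26.082275390625), (165.10154724121094, 136.9717559814453), 79.58573150634766) 0.11193939232698319
top top 5779 ((715.85107421875, 4.9692840576171875), (356.4303894042969, 284.3832702636719), 79.62332153320312) 0.14139828182090516
top red 82 [0.46689804 0.05143281 0.08344482] [0.45434129 0.03588246 0.06163987] [0.48015256 0.06802243 0.09573302] 239.109756097561 183.08536585365854
top orange 148 [0.62058732 0.15294767 0.23039877] [0.59687544 0.14071027 0.20294701] [0.64687718 0.166783   0.25024891] 203.11486486486487 123.8445945945946
```

```bash
cat >>h.py <<'E'
a=np.radians(-10);Rs=R.from_euler('z',a).as_matrix();O=np.array([.609,.0262,0])
W=lambda x,y,z:O+Rs@(np.array([x,y,z])/1000)
def down(s=1):
    x=np.array([0,0,-1.]);y=s*Rs[:,1];return R.from_matrix(np.c_[x,y,np.cross(x,y)]).as_rotvec()
E
python3 - <<'E'
from h import *
from cell import manip,cams,inverse_kinematics as ik
best=None
for s in(1,-1):
    q=ik(W(-185,0,58),down(s));print(s,q)
    if q is not None and(best is None or abs(q[5])<best[0]): best=(abs(q[5]),s)
s=best[1];rv=down(s);print("use",s)
for p in(W(-150,0,58),W(-10,170,225),W(-10,20,170)): print(ik(p,rv))
manip.set_gripper(0.0,10)
manip.move_pose(W(-190,0,250),rv); manip.move_linear(W(-190,0,58),.15)
st=manip.state();print(st["clock"],st["tool_pos"],st["contact_force"])
c=cams.capture("wrist");cv2.imwrite("pics/w1.png",c["image"])
c=cams.capture("scene");cv2.imwrite("pics/s1.png",cv2.resize(c["image"][150:290,190:390],(800,560),interpolation=cv2.INTER_CUBIC))
E
```

```text
1 [ 7.79769829e-02 -4.59723062e-03  2.27468512e+00 -4.44089210e-16
  8.71504764e-01 -1.31828642e+00]
-1 [ 7.79769829e-02 -4.59723062e-03  2.27468512e+00 -4.44089210e-16
  8.71504764e-01  1.82330623e+00]
use 1
[ 5.91222113e-02  5.93947839e-02  2.20861952e+00 -4.44089210e-16
  8.73578348e-01 -1.33714119e+00]
[ 2.63448689e-01  2.41166181e-01  1.65759638e+00 -4.44089210e-16
  1.24283010e+00 -1.13281471e+00]
[ 3.76755196e-02  1.83649609e-01  1.83200406e+00 -4.44089210e-16
  1.12593899e+00 -1.35858788e+00]
4.9583 [0.42268769 0.0592727  0.05876422] [-0.50819354  0.4722443  -0.04218938]
```

View pics/w1.png

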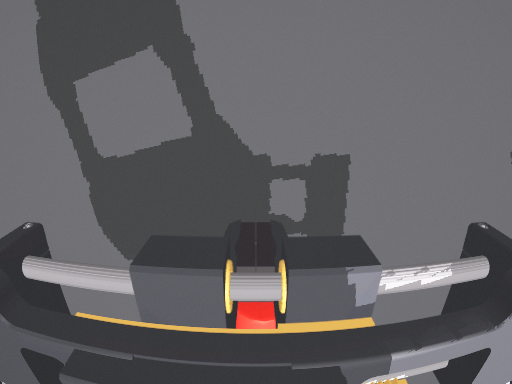

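The wrist picture shows the closed fingers at (256,250), with the red knob centred straight behind them at (256,315). Pushing in small steps.

```bash
python3 - <<'E'
from h import *
from cell import manip,cams
u=Rs[:,0];x0=None;log=[]
F=lambda:-manip.state()["contact_force"]@u
f0=F()
x=-190
while x<-135:
    x+=1.0 if x0 is not None or x>-172 else 3.0
    manip.move_linear(W(x,0,58),.03); f=F()-f0
    lx=((manip.state()["tool_pos"]-O)@u)*1000
    log.append((round(x,1),round(float(lx),1),round(float(f),1)))
    if x0 is None and f>1.5: x0=x
    if x0 is not None and x-x0>=9 and f<0.7: print("drawn off");break
    if x0 is not None and x-x0>=15: break
print(x0,log); manip.dwell(.2)
manip.move_linear(W(-190,0,58),.1)
manip.move_linear(W(-190,0,200),.2)
print(manip.state()["clock"])
for n in("scene","top"):
    c=cams.capture(n);P=cloud(c);h=cv2.cvtColor(c["image"],cv2.COLOR_BGR2HSV)
    m=((h[...,0]<6)|(h[...,0]>174))&(h[...,1]>150)&(np.hypot(P[...,0]-.47,P[...,1]-.05)<.08)
    q=P[m];print(n,len(q),((q-O)@Rs).mean(0))
cv2.imwrite("pics/s2.png",cv2.resize(c["image"][90:230,150:350],(800,560),interpolation=cv2.INTER_CUBIC))
E
```

```text
drawn off
-164.0 [(-187.0, -186.4, -0.1), (-184.0, -183.8, 0.4), (-181.0, -180.8, -0.2), (-178.0, -177.8, 0.7), (-175.0, -174.8, -0.3), (-172.0, -171.8, 0.7), (-169.0, -168.8, -0.5), (-168.0, -168.0, 0.1), (-167.0, -167.0, -0.2), (-166.0, -165.9, 0.0), (-165.0, -164.9, -0.5), (-164.0, -164.2, 2.1), (-163.0, -163.4, 2.1), (-162.0, -162.6, 5.0), (-161.0, -161.6, 4.9), (-160.0, -160.8, 6.1), (-159.0, -160.0, 6.5), (-158.0, -159.1, 6.3), (-157.0, -158.0, 5.4), (-156.0, -156.4, 4.7), (-155.0, -153.5, 0.5)]
11.8667
scene 82 [-0.12141068  0.00462842  0.07590223]
top 0 [nan nan nan]<stdin>:22: RuntimeWarning: Mean of empty slice.
  ret = um.true_divide(
```

View pics/s2.png

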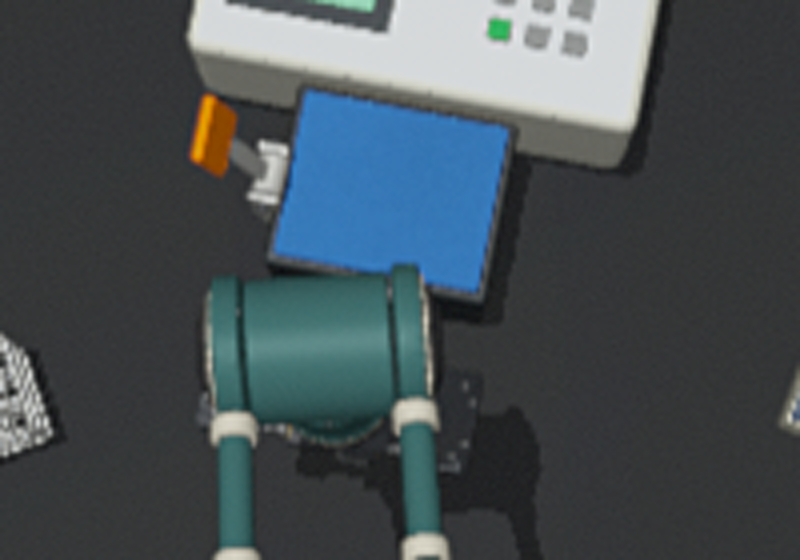

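The arm hides the knob from the top camera in this picture. The lever is at (213,135), standing open. I'll move to the lever's outer side and look at the knob again from there.

```bash
python3 - <<'E'
from h import *;import pickle
from cell import manip,cams
manip.move_linear(W(-150,200,265),.25)
manip.move_linear(W(-10,200,260),.25)
print(manip.state()["clock"])
d=pickle.load(open("d0.pkl","rb"));im=[]
for n in("scene","top"):
  for c in(d[n],cams.capture(n)):
    P=cloud(c);h=cv2.cvtColor(c["image"],cv2.COLOR_BGR2HSV)
    m=((h[...,0]<6)|(h[...,0]>174))&(h[...,1]>150)&(np.hypot(P[...,0]-.48,P[...,1]-.05)<.06)
    L=(P[m]-O)@Rs;print(n,len(L),L.mean(0),L.min(0),L.max(0))
    im.append(c["image"][185:245,240:320] if n=="scene" else c["image"][155:215,200:280])
f=lambda i:cv2.resize(i,(400,300),interpolation=cv2.INTER_CUBIC)
cv2.imwrite("pics/k3.png",np.vstack([np.hstack([f(im[0]),f(im[1])]),np.hstack([f(im[2]),f(im[3])])]))
E
```

```text
13.6833
scene 84 [-0.13473514  0.00736305  0.0782059 ] [-0.15128527 -0.01347504  0.05648334] [-0.12388824  0.02156102  0.09108254]
scene 81 [-0.11553033  0.00718278  0.08050336] [-0.13347629 -0.01155035  0.06159997] [-0.1035321   0.01994076  0.09009615]
top 89 [-0.14250532  0.00083325  0.07696713] [-0.1558342  -0.01602733 -0.00250903] [-0.11786057  0.02220234  0.09573302]
top 91 [-0.12209762  0.00043287  0.07597047] [-0.13559521 -0.01617223 -0.00303025] [-0.09695034  0.0227417   0.09311698]
```

View pics/k3.png

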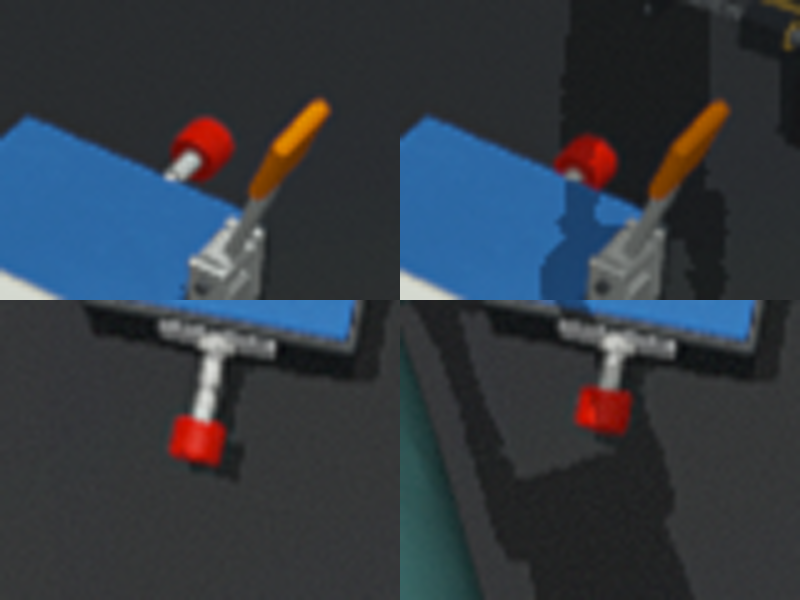

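The knob moved in 19–20 mm in both views (top pair: (198,440) to (603,410)), so the rod is at its middle click. Next is the lever, swept along its arc.

```bash
python3 - <<'E'
from h import *
from cell import manip,cams
f0=manip.state()["contact_force"];log=[]
def tcp(deg,r=102,off=17.5):
    t=np.radians(deg);c=np.array([95,125])+r*np.array([-np.sin(t),np.cos(t)])+5*np.array([np.cos(t),np.sin(t)])
    return W(-10,c[0]+off,c[1])
manip.move_linear(W(-10,200,222),.15)
for g in range(-22,67,6):
    manip.move_linear(tcp(g),.07)
    f=Rs.T@(manip.state()["contact_force"]-f0);log.append((g,*np.round(f,1).tolist()))
    if np.linalg.norm(f)>30: print("stop");break
print(log)
c=cams.capture("scene");cv2.imwrite("pics/l4.png",cv2.resize(c["image"][140:320,160:400],(800,600),interpolation=cv2.INTER_CUBIC))
print(manip.state()["clock"])
E
```

```text
[(-22, -1.0, 5.9, 3.7), (-16, -0.5, 5.0, 3.0), (-10, -0.4, 4.5, 1.9), (-4, -0.3, 4.0, -0.8), (2, -0.7, 4.1, -1.8), (8, -0.3, 3.7, -2.2), (14, -1.2, 4.2, -0.8), (20, -2.9, 3.7, -0.7), (26, -2.7, 3.1, 0.6), (32, -0.8, 1.1, 2.1), (38, -0.7, -0.2, 1.0), (44, -0.0, 0.7, -0.1), (50, 0.1, 0.1, 0.4), (56, -0.5, 0.3, 0.8), (62, 0.2, -0.2, -0.5)]
19.225
```

View pics/l4.png

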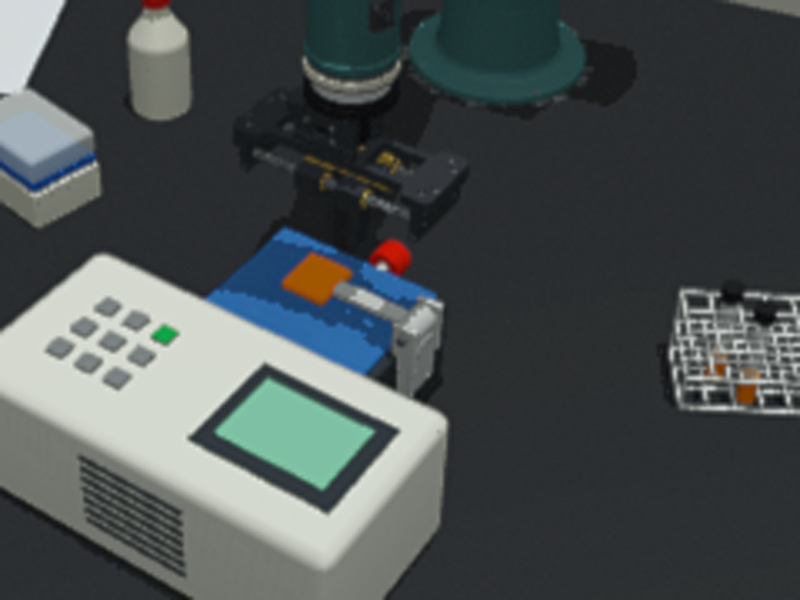

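The paddle lies flat over the blue lid at (315,278), and the gripper is clear above it. I'll back off and run the final numeric check from the camera.

```bash
python3 - <<'E'
from h import *;import pickle
from cell import manip,cams
p=manip.state()["tool_pos"];manip.move_linear(p+[0,0,.10],.2)
manip.move_linear(W(-150,260,280),.3); manip.dwell(.3)
d=pickle.load(open("d0.pkl","rb"))
for n in("scene","top"):
    c=cams.capture(n);P=cloud(c);h=cv2.cvtColor(c["image"],cv2.COLOR_BGR2HSV);H,S=h[...,0],h[...,1]
    L=(P-O)@Rs
    k=((H<6)|(H>174))&(S>150)&(np.hypot(P[...,0]-.48,P[...,1]-.05)<.06)
    o=(H>8)&(H<22)&(S>150)&(np.hypot(L[...,0],L[...,1])<.12)&(L[...,2]>.1)
    print(n,"knob",L[k].mean(0),"paddle",L[o].mean(0),L[o].min(0),L[o].max(0))
    cv2.imwrite(f"pics/f_{n}.png",c["image"])
    x=cv2.absdiff(c["image"],d[n]["image"]).max(2)
s=manip.state();print(s["clock"],s["contact_force"])
E
```

```text
scene knob [-0.11595905  0.00660699  0.08107745] paddle [-0.00237035 -0.0037758   0.12948992] [-0.02887225 -0.02535585  0.12353574] [0.0195609  0.01688645 0.13425347]
top knob [-1.22057513e-01 -6.07348687e-06  7.57697349e-02] paddle [-0.00891371 -0.0089662   0.12973477] [-0.03472238 -0.02918162  0.12177217] [0.0134505  0.01379166 0.14010709]
21.3417 [-0.91921556  0.12817377  1.03308224]
```

View pics/f_top.png

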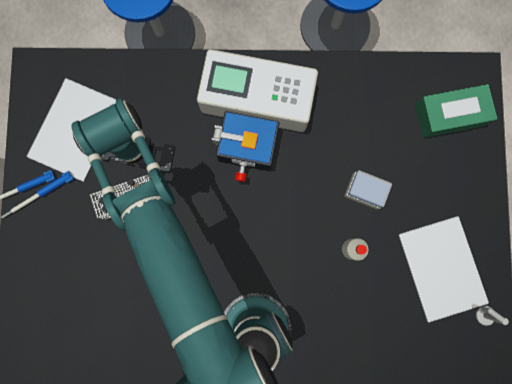

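The final top view shows the paddle flat on the lid at (249,140), the knob at (241,177), and the bystanders where they started.

```bash
python3 -c "
from cell import order;order.close_job()"
```

```text
the job is handed in; nothing more can be done
```

The job is done and handed in, with the robot clock at about 21 s. With the gripper shut, I pushed the knob in until the rod drew itself on. Then I swept the clamp lever over its dead centre, and it snapped shut.

- **Rod:** the knob moved in about 20 mm in the top camera and 19 mm in the scene camera, which puts it at the middle click.
- **Lever:** the paddle lies flat over the lid, with its upper face at about 130 mm in both cameras.
- **Clearance:** nothing was gripped, and the arm ended clear at about 280 mm height with only about 1 N read at the wrist, which I take as sensor noise. The highest force I logged was about 7 N.
- **Bystanders:** the tip box and wash bottle show unmoved in the last top picture. The arm partly hides the rack there, but what shows is in its original place, and the gripper never came near it.

One top-view check, right after the push, failed because the arm hid the knob. The scene camera then showed only about 13 mm of travel, probably because the gripper was partly in the way. I repeated both checks from a clear position before moving the lever, and they gave the 19–20 mm above.

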